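# Drive the jammed scrap out of the T-slot

### The job

A block of scrap is jammed in one of the two T-slots of the steel plate, under the strap. Take the scraper from its wooden holder, set it down in that slot behind the scrap with its keel in the slot and let it go; then take it again by its upright handle and push the scrap along under the strap and out of the slot's open end into the tray. Leave the scraper sitting in the slot, and do not touch the scrap with the gripper or disturb the clamping bolt in the other slot or the things lying on the bench.

Things in the scene. Friction and masses are not known exactly. Their poses are not given: they have to be found in the camera images.
- plate: Fixed steel plate on feet with two straight T-slots, 280 mm long (its x) by 176 wide (its y), top face 72 above the bench. Origin on the bench under its centre, x along the slots to their open end (x = +140), z up. Slot centre lines y = +38 and -38: neck 19 wide, 16 deep, over a channel 34 wide, 14 high, floor 42 above the bench. The last 15 at the -x end are closed.
- strap (a point): On the plate, centre of the underside of a fixed dark strap that crosses over both slots: plate x = +10 to +35, underside 98 mm and top 110 above the bench (bolt heads to 116), on two posts 18 wide at plate y = +-78. The scraper's shank passes under it with 6 to spare, a gripper does not. Axes as the plate's.
- plate_open_end (a point): Middle of the top edge of the plate's open end, plate x = +140 mm, 72 above the bench; axes as the plate's.
- tray: Fixed grey open tray at the plate's open end, 150 mm (plate x, +143 to +293) by 200, walls 32 high and 3 thick, floor 3 thick; origin on the bench under its centre, axes as the plate's.
- scrap: Dark steel T-shaped block caught in either slot: 60 mm long (its x), foot 30 wide, 12 high, ridge 15 wide, 24 high in all, about 0.25 kg. Its top is 6 below the plate's top; it cannot be lifted out and slides with 1 to 5 N. Origin at the centre of its underside, x along the slot to the open end. Its centre starts at plate x = +55 to +75, under and beyond the strap.
- tbolt: Clamping T-bolt loose in the other slot, to be left alone: foot 40 x 30 x 12 mm, with a 12 thick upright stud that stands 52 above the plate's top face; origin at the centre of its underside, x along the slot.
- scraper: Scraper, about 0.35 kg. x runs along it to its nose, z up. Shank: aluminium bar 200 mm long (x -100 to +100), 24 wide (y), 20 high; origin at the centre of the shank's underside. A keel is under its front, an upright handle on its rear. Balance point near x = +4. Starts level in the holder, origin 34 above the bench; in a slot, its shank lies on the plate, origin 72 above the bench.
- scraper_handle (a point): On the scraper, the centre of its dark wooden upright handle, at scraper x = -80, z = +47 mm. The handle is 30 (x) by 22 (y), from scraper x = -95 to -65, and rises from the shank (z = 20) to z = 70. Axes as the scraper's.
- scraper_nose (a point): On the scraper, the front end of shank and keel, at scraper x = +100, z = 0 mm. The steel keel under the shank runs from x = +40 to +100, 14 wide (y) down to z = -20, then 8 wide down to z = -27; it enters a slot's neck from above with 2.5 to spare on each side. Axes as the scraper's.
- holder: Fixed wooden holder; origin on the bench below the scraper's origin at the start, same axes. Rest block 56 mm wide, 34 high, x = -113 to +30; on it two cheeks 14 thick, 28 apart, x = -113 to -22, and a rear wall, to 108 above the bench, enclose the handle (top 104): only the shank ahead of x = -22 can be gripped there. The scraper lifts straight up and out.
- wrench: Bystander: steel wrench 180 mm long lying on the bench beyond the plate; origin at the centre of its underside.
- oil: Bystander: grey closed can, 60 mm across, 110 high, standing on the bench; origin at the centre of its underside.
- brush: Bystander: hand brush 190 mm long lying on the bench; origin at the centre of its underside.
Not all that is in view belongs to the job. There is more than one size of the scraper; the job needs the middle-sized.

How it is judged:
On the way, in this order (a step that is already met when the one before it is completed fails the run):
1. the scraper sits in the jammed slot behind the scrap, shank on the plate, and is let go (z of scraper in the frame of plate between 0.067 and 0.077 m and angle between scraper's own z axis and vertical below 0.12 rad and angle between the x axis of scraper and the x axis of plate, either way round below 0.12 rad and y of scraper in the frame of scrap between -0.008 and 0.008 m and x of scraper in the frame of scrap below -0.12 m and contact force between each of the fingers, the arm and scraper below 0.1 N), for 0.2 s.
2. the scrap is pushed along by the scraper, which the robot holds at its upright handle (distance of scrap from where it was at the start of the episode above 0.02 m and contact force between the fingers and scraper above 0.5 N and horizontal distance between the grasp point and scraper_handle below 0.045 m and z of scrap in the frame of plate between 0.038 and 0.05 m and z of scraper in the frame of plate between 0.067 and 0.077 m and angle between scraper's own z axis and vertical below 0.12 rad and angle between the x axis of scraper and the x axis of plate, either way round below 0.12 rad).
3. the scrap has left the slot's open end and fallen into the tray (x of scrap in the frame of plate above 0.15 m and z of scrap in the frame of plate below 0.04 m), for 0.1 s.
At the end, for the whole second after the job is handed in: The scrap lies at rest in the tray (origin inside its outline, under 40 mm above the bench). The scraper is let go, at rest, upright and along the slot within 7 degrees, shank on the plate (origin at 67 to 77 mm), within 8 mm of the slot's centre line, its origin short of plate x = 100 mm (x of scrap in the frame of tray between -0.075 and 0.075 m and y of scrap in the frame of tray between -0.1 and 0.1 m and z of scrap in the frame of tray below 0.04 m and linear speed of each of scrap, scraper below 0.02 m/s and z of scraper in the frame of plate between 0.067 and 0.077 m and angle between scraper's own z axis and vertical below 0.12 rad and angle between the x axis of scraper and the x axis of plate, either way round below 0.12 rad and (y of scraper in the frame of plate between -0.046 and -0.03 m or y of scraper in the frame of plate between 0.03 and 0.046 m) and contact force between each of the fingers, the arm and scraper below 0.1 N and x of scraper in the frame of plate below 0.1 m); the robot touches nothing.
It fails at once if the robot touches the scrap (contact force between any of the fingers, the arm and scrap above 0.5 N).
It fails at once if the T-bolt is pushed more than 10 mm out of its place (distance of tbolt from where it was at the start of the episode above 0.01 m).
It fails at once if a bystander on the bench is moved more than 30 mm (distance of any of wrench, oil, brush from where it was at the start of the episode above 0.03 m).
It also fails if it takes over 53 s, if anything falls off the work surface, if the arm or the gripper's body presses on something with over 40 N, if the wrist force passes 120 N, or if a joint passes its speed limit or range.

### The arm

A 7-joint arm with a two-finger parallel gripper is mounted at the origin on the work surface. World frame = base frame: x ahead of the robot, y to its left, z up, the work surface at z = 0. Lengths are in m, angles in rad, forces in N, time in s.
With the tool pointing down it reaches from about 0.425 to 0.95 m from the base axis. Payload 16.7 kg.
Tool frame: the origin (TCP) lies between the finger pads; the fingertips stand 8 mm ahead of it and the grasp point (between the pads) lies 11 mm behind it; z points along the fingers, y is the line along which they close (so a half turn about z gives the same grasp; the last joint's range is limited). The gripper opens to 94 mm and grips with 3 to 60 N. Pads are 16 mm wide; open, the fingers measure 119 mm over their backs; the gripper's body (75 mm by 177 mm) begins 78 mm behind the grasp point.
Start: joints at [-1.383, 0.426, 0.074, 1.606, -0.034, 1.111, -0.067], TCP at [0.224, 0.637, 0.213] pointing down, gripper open.
Joint ranges: [-2.85, 2.85], [-0.5, 2.14], [-1.23, 1.37], [0.21, 2.46], [-1.02, 4.16], [0.16, 2.05], [-2.73, 2.73]. Speed limits (rad/s): [1.89, 1.89, 2.39, 2.39, 3.01, 3.01, 3.01].

### API

Orientations are given as a unit quaternion [w, x, y, z].
In Python, from plant import get_obs, capture, camera_model, close_job gives the robot as it stands. The module is installed in compiled form; this text tells all that it offers.
- The arm moves only by the tool apply_moves, never from a script. Its argument "targets" is a list of rows, each an object with "xyz": the shift along the tool's x, y, z in cm, a list of three; "rotation": the turn, a rotation vector about the tool's x, y, z in rad, a list of three; "jaw": the finger opening in cm, from 0 to 9.4. In form: [{"xyz": [dx, dy, dz], "rotation": [ax, ay, az], "jaw": jaw}, ...]. A call has exactly 5 rows; each row shifts and turns the commanded pose from where the row before left it, along the tool's axes as they then stand; what a row does not reach is not made up. A row lasts 1/12 s, in which the tool goes at most 41.7 mm and 7.16 degrees, less where a joint would pass 70% of its speed; a pose out of reach is approached as far as the arm can. A call is refused whole if a number of a shift passes 4.17 or a number of a turn 0.125, either way. A call with a gripper value outside its range is refused whole. The fingers move at their own pace and stop on an object; "newtons" is the grip in N (left out, the last holds). Time passes only in rows, so rows that do not move let the fingers close, or fill a call up. It gives the time, the measured TCP pose, the force, the opening and the grip force at its end, in the units of the state.
- get_obs(): the state, without advancing time (a new reading comes with each control period).
- capture(name): name is "side" or "top"; returns the picture (480x640x3 uint8, blue, green, red); there is no depth.
- camera_model(name): a dict with "fx", "fy", "cx", "cy" (pixels), "dist" ([k1, k2, p1, p2, k3] as OpenCV has them; the pictures are not rectified), "origin" and "orientation" of the camera in the world. Camera axes: x right, y down, z forward; pixel columns grow to the right and rows downward; lengths in m; the calibration is good to about 2 mm. A picture is of the moment at which its call begins. camera_model takes no time and is no camera call.
- close_job(): hands the job in; it is judged then, once.
The state is a dict: "t": time; "joints": joint angles; "qd": joint speeds; "joint_torque": joint torques, N m; "tool_pos": TCP position; "eef_rot": TCP orientation; "ft_force": force on the tool from outside, world axes, zero at the start; "torque": the same for the moment, N m; "grip_width": finger opening in m; "grip_force": force on a finger pad.
Only numpy, scipy, OpenCV 4.12 (cv2) and the standard library are available. Lean on these libraries where they do the work, as an engineer would, in place of code of your own. Each camera call takes 0.05 s, during which the arm holds its last target. There are 200 camera calls.

## Working session

There is one attempt and no reset: what is moved stays moved. The work goes in short steps, Python scripts to look and compute and a tool call to move; the robot and the scene stay as the last step left them, time stands still between calls to the robot, and variables do not carry over. Pictures are saved under pics/ and viewed, at most 12 in all, crops included, and the job is handed in when it is done.

Besides the shell and the picture viewer there is one more tool, called after "Request:" by a JSON object that holds its "name" and its "arguments", one argument or row to a line. apply_moves: Moves the arm, as the interface text tells. Its arguments: {"type":"object","properties":{"targets":{"type":"array","items":{"type":"object","properties":{"xyz":{"type":"array","items":{"type":"number"}},"rotation":{"type":"array","items":{"type":"number"}},"jaw":{"type":"number"}}}},"newtons":{"type":"number"}},"required":["targets"]}

```bash
mkdir -p pics
cat > h.py <<'E'
import numpy as np, cv2
from scipy.spatial.transform import Rotation as R
from plant import get_obs, capture, camera_model, close_job
def cam(n):
    m=camera_model(n); q=m["orientation"]
    K=np.array([[m["fx"],0,m["cx"]],[0,m["fy"],m["cy"]],[0,0,1.]])
    return K,np.array(m["dist"]),np.array(m["origin"]),R.from_quat([q[1],q[2],q[3],q[0]]).as_matrix()
def plane(n,px,z):
    K,d,o,Rm=cam(n); px=np.array(px,float).reshape(-1,1,2)
    u=cv2.undistortPoints(px,K,d).reshape(-1,2)
    r=np.c_[u,np.ones(len(u))]@Rm.T
    return o+r*((z-o[2])/r[:,2])[:,None]
def proj(n,P):
    K,d,o,Rm=cam(n); P=(np.array(P,float).reshape(-1,3)-o)@Rm
    return cv2.projectPoints(P,np.zeros(3),np.zeros(3),K,d)[0].reshape(-1,2)
E
python3 - <<'E'
from h import *
for n in("top","side"):
    cv2.imwrite(f"pics/{n}0.png",capture(n)); print(n,camera_model(n))
print(get_obs())
E
```

```text
top {'fx': 512.5528796864647, 'fy': 512.5528796864647, 'cx': 330.3801326710506, 'cy': 230.96705178456938, 'dist': array([-0.12548412,  0.        ,  0.        ,  0.        ,  0.        ]), 'origin': array([ 0.34517994, -0.12031445,  1.29485916]), 'orientation': array([ 0.06903574, -0.6748649 ,  0.73084247, -0.07523769])}
side {'fx': 528.1412265488527, 'fy': 528.1412265488527, 'cx': 326.75983249821775, 'cy': 238.77397787831208, 'dist': array([-0.09148671,  0.        ,  0.        ,  0.        ,  0.        ]), 'origin': array([0.41718372, 0.80206735, 0.77244554]), 'orientation': array([ 0.04331336, -0.08350791,  0.88739452, -0.45131071])}
{'t': 0.1, 'joints': array([-1.38246787,  0.426674  ,  0.07386989,  1.60650523, -0.03411779,
        1.1108018 , -0.06710203]), 'qd': array([ 2.17781986e-04, -1.20091133e-03, -2.14420968e-03, -2.94286585e-03,
       -3.27911388e-04, -6.77858139e-05, -1.57191725e-03]), 'joint_torque': array([ 8.79383617e-03, -9.37474680e+01,  3.67678955e+00, -4.55043018e+01,
       -4.85344429e-02,  1.67180708e-02,  2.70895924e-06]), 'tool_pos': array([0.22362791, 0.63648867, 0.21285978]), 'eef_rot': array([-6.00857615e-05,  1.68139605e-01,  9.85763032e-01, -5.61068338e-04]), 'ft_force': array([-0.49194175, -0.52838287,  0.83465717]), 'torque': array([0.02909439, 0.03439312, 0.00722981]), 'grip_force': 0.0, 'grip_width': 0.09391603573969866}
```

View pics/top0.png

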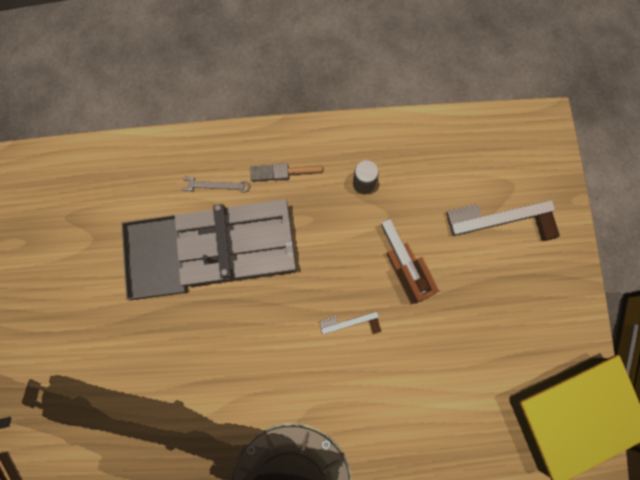

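View pics/side0.png

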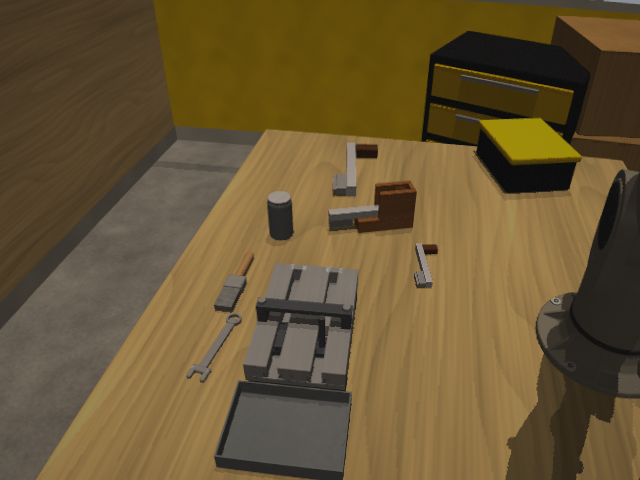

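Run:
```python
from h import *
t=cv2.imread("pics/top0.png"); s=cv2.imread("pics/side0.png")
c=lambda im,x,y,w,h,k:cv2.resize(im[y:y+h,x:x+w],None,fx=k,fy=k,interpolation=cv2.INTER_CUBIC)
a=np.hstack([c(t,115,195,190,110,2.1),c(t,370,200,190,110,2.1)])[:, :798]
b=np.hstack([c(s,235,255,133,133,2.6),c(s,310,165,133,133,2.6)])
o=np.zeros((a.shape[0]+b.shape[0],max(a.shape[1],b.shape[1]),3),np.uint8); o[:a.shape[0],:a.shape[1]]=a; o[a.shape[0]:,:b.shape[1]]=b
print(o.shape); cv2.imwrite("pics/crop.png",o)
print(plane("top",[(175,218),(290,202),(297,272),(185,290)],.072))
print(plane("top",[(388,222),(420,292)],.054), plane("top",[(350,322),(505,220)],.01))
print(proj("top",[0.224,0.637,0.213]))
```

```text
(577, 798, 3)
[[ 0.66135115  0.24001131  0.072     ]
 [ 0.67874314 -0.04774233  0.072     ]
 [ 0.50414372 -0.0534298   0.072     ]
 [ 0.48114343  0.21918267  0.072     ]]
[[ 0.61306637 -0.28618535  0.054     ]
 [ 0.43369784 -0.34634491  0.054     ]] [[ 0.37721966 -0.1724969   0.01      ]
 [ 0.60377767 -0.59929617  0.01      ]]
[[-11.62846661 412.97197286]]
```

View pics/crop.png

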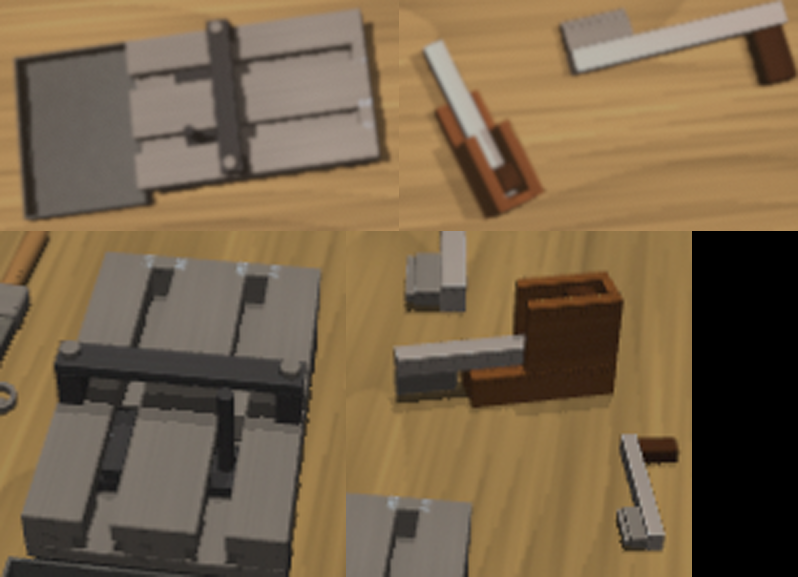

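```bash
cat > m.py <<'E'
from h import *
def fitrect(P,M):
    a=M-M.mean(0); b=P[:,:2]-P[:,:2].mean(0)
    th=np.arctan2((a[:,0]*b[:,1]-a[:,1]*b[:,0]).sum(),(a*b).sum())
    Rm=np.array([[np.cos(th),-np.sin(th)],[np.sin(th),np.cos(th)]])
    o=P[:,:2].mean(0)-Rm@M.mean(0)
    return th,o,np.linalg.norm(P[:,:2]-(M@Rm.T+o),axis=1)
E
python3 - <<'E'
from m import *
# order: (x-,y-) (x-,y+) (x+,y+) (x+,y-)
M=np.array([[-.14,-.088],[-.14,.088],[.14,.088],[.14,-.088]])
for n,p in(("top",[(287.4,199.8),(296,269.8),(181.2,285.5),(175.5,216.4)]),("side",[(275.4,263.5),(358.1,269.2),(346.5,373.8),(244.6,364.2)])):
    th,o,r=fitrect(plane(n,p,.072),M); print(n,th,o,r.round(4))
    # stud, scrap checks
im=cv2.imread("pics/top0.png"); hsv=cv2.cvtColor(im,cv2.COLOR_BGR2HSV)
m=((hsv[...,1]<45)&(hsv[...,2]>120)).astype(np.uint8); m[:, :375]=0; m[:,432:]=0; m[:205]=0; m[300:]=0
n,l,st,c=cv2.connectedComponentsWithStats(m); k=1+st[1:,4].argmax(); print(st[k])
ys,xs=np.nonzero(l==k); P=plane("top",np.c_[xs,ys],.054)[:,:2]
box=cv2.minAreaRect((P*1000).astype(np.float32)); print(box, cv2.boxPoints(box))
w=((hsv[...,0]<12)&(hsv[...,1]>140)&(hsv[...,2]<150)).astype(np.uint8); w[:, :375]=0; w[:,445:]=0; w[:225]=0; w[310:]=0
n,l,st,c=cv2.connectedComponentsWithStats(w); k=1+st[1:,4].argmax(); print(st[k])
ys,xs=np.nonzero(l==k); P=plane("top",np.c_[xs,ys],.108)[:,:2]
b=cv2.minAreaRect((P*1000).astype(np.float32));print(b,cv2.boxPoints(b))
E
```

```text
top 1.6338966002484452 [0.58813027 0.09345184] [0.001  0.0007 0.0013 0.0018]
side 1.6441966813892939 [0.59105868 0.09694269] [0.0018 0.001  0.0014 0.0016]
[382 220  37  60 550]
((540.9020385742188, -308.9762268066406), (162.05740356445312, 23.510984420776367), 20.626449584960938) [[ 460.92633 -326.5186 ]
 [ 469.20868 -348.52243]
 [ 620.87775 -291.43387]
 [ 612.5954  -269.43002]]
[389 251  48  49 548]
((480.59344482421875, -326.5733642578125), (136.89767456054688, 62.18552780151367), 29.78560447692871) [[ 405.74182 -333.59064]
 [ 436.63287 -387.56085]
 [ 555.44507 -319.5561 ]
 [ 524.554   -265.58588]]
```

Candidates seen in the top view are the scraper in the holder (410,262), the large look-alike (505,220) and the small one (350,322). The one in the holder is the middle size, and the crop confirms it. The scrap is in the far slot (px 208,231; plate y = -38) and the T-bolt stud is in the near slot (px 210,259).

```bash
cat > plan.py <<'E'
from h import *
import sys, json
# waypoints: x y z(m) phi(deg, tool x heading) rows, tool held pointing down
def state():
    s=get_obs(); q=s["eef_rot"]; Rm=R.from_quat([q[1],q[2],q[3],q[0]]).as_matrix()
    return s,np.array(s["tool_pos"]),np.arctan2(Rm[1,0],Rm[0,0]),Rm
def plan(wps):
    s,p,phi,Rm=state(); out=[]; p=p.copy()
    for x,y,z,f,n in wps:
        f=np.deg2rad(f)
        for i in range(n):
            d=(np.array([x,y,z])-p)/(n-i); a=(f-phi+np.pi)%(2*np.pi)-np.pi; a/=n-i
            c,sn=np.cos(phi),np.sin(phi)
            t=np.round(100*np.array([c*d[0]+sn*d[1], sn*d[0]-c*d[1], -d[2]]),1); r=round(-a,2)
            p+=np.array([c*t[0]+sn*t[1], sn*t[0]-c*t[1], -t[2]])/100; phi-=r
            out.append((t.tolist(),r))
    print("t",s["t"],"q",s["joints"].round(2))
    for i,o in enumerate(out): print(i%5,*o)
    print("end",p.round(4),np.rad2deg(phi).round(2))
if __name__=="__main__": plan(json.loads(sys.argv[1]))
E
python3 plan.py '[[0.42,0.35,0.22,120,11],[0.52,-0.08,0.22,65,12],[0.534,-0.311,0.14,20.6,7]]'
```

```text
t 0.1 q [-1.38  0.43  0.07  1.61 -0.03  1.11 -0.07]
0 [-2.5, -1.9, -0.1] 0.06
1 [-2.7, -1.7, -0.1] 0.06
2 [-2.8, -1.5, -0.1] 0.07
3 [-2.8, -1.4, -0.1] 0.06
4 [-2.9, -1.2, -0.0] 0.07
0 [-3.0, -1.0, -0.1] 0.06
1 [-3.1, -0.8, -0.0] 0.07
2 [-3.1, -0.5, -0.1] 0.06
3 [-3.1, -0.4, -0.0] 0.07
4 [-3.2, -0.1, -0.1] 0.06
0 [-3.1, 0.0, -0.0] 0.07
1 [-3.5, -1.1, -0.0] 0.08
2 [-3.6, -0.8, -0.0] 0.08
3 [-3.6, -0.5, -0.0] 0.08
4 [-3.7, -0.2, -0.0] 0.08
0 [-3.7, 0.1, -0.0] 0.08
1 [-3.7, 0.4, -0.0] 0.08
2 [-3.6, 0.7, -0.0] 0.08
3 [-3.5, 1.0, -0.0] 0.08
4 [-3.5, 1.2, -0.0] 0.08
0 [-3.3, 1.5, -0.0] 0.08
1 [-3.2, 1.8, -0.0] 0.08
2 [-3.1, 2.1, -0.0] 0.08
3 [-2.9, 1.6, 1.1] 0.11
4 [-2.7, 1.9, 1.1] 0.11
0 [-2.5, 2.2, 1.2] 0.11
1 [-2.2, 2.4, 1.1] 0.11
2 [-2.0, 2.7, 1.2] 0.11
3 [-1.7, 2.8, 1.1] 0.11
4 [-1.3, 3.0, 1.2] 0.11
end [ 0.534  -0.3105  0.1399] 20.84
```

Request:
{"name": "apply_moves", "arguments": {
  "targets": [
    {"xyz": [-2.5,-1.9,-0.1],"rotation": [0,0,0.06],"jaw": 9.4},
    {"xyz": [-2.7,-1.7,-0.1],"rotation": [0,0,0.06],"jaw": 9.4},
    {"xyz": [-2.8,-1.5,-0.1],"rotation": [0,0,0.07],"jaw": 9.4},
    {"xyz": [-2.8,-1.4,-0.1],"rotation": [0,0,0.06],"jaw": 9.4},
    {"xyz": [-2.9,-1.2,0],"rotation": [0,0,0.07],"jaw": 9.4}
  ]
}}

```text
t: 0.52
tool_pos: [0.313, 0.5049, 0.2173]
eef_rot: [-0.0, 0.324, 0.946, -0.0]
ft_force: [0.7, 0.4, -0.1]
grip_width: 0.0942
grip_force: 0.0
```

Request:
{"name": "apply_moves", "arguments": {
  "targets": [
    {"xyz": [-3.0,-1.0,-0.1],"rotation": [0,0,0.06],"jaw": 9.4},
    {"xyz": [-3.1,-0.8,0],"rotation": [0,0,0.07],"jaw": 9.4},
    {"xyz": [-3.1,-0.5,-0.1],"rotation": [0,0,0.06],"jaw": 9.4},
    {"xyz": [-3.1,-0.4,0],"rotation": [0,0,0.07],"jaw": 9.4},
    {"xyz": [-3.2,-0.1,-0.1],"rotation": [0,0,0.06],"jaw": 9.4}
  ]
}}

```text
t: 0.93
tool_pos: [0.403, 0.3748, 0.2203]
eef_rot: [-0.0, 0.471, 0.882, -0.0]
ft_force: [0.4, 0.9, 0.1]
grip_width: 0.0941
grip_force: 0.0
```

Request:
{"name": "apply_moves", "arguments": {
  "targets": [
    {"xyz": [-3.1,0,0],"rotation": [0,0,0.07],"jaw": 9.4},
    {"xyz": [-3.5,-1.1,0],"rotation": [0,0,0.08],"jaw": 9.4},
    {"xyz": [-3.6,-0.8,0],"rotation": [0,0,0.08],"jaw": 9.4},
    {"xyz": [-3.6,-0.5,0],"rotation": [0,0,0.08],"jaw": 9.4},
    {"xyz": [-3.7,-0.2,0],"rotation": [0,0,0.08],"jaw": 9.4}
  ]
}}

```text
t: 1.35
tool_pos: [0.4525, 0.2055, 0.2203]
eef_rot: [-0.0, 0.633, 0.774, -0.0]
ft_force: [0.8, -0.2, 0.7]
grip_width: 0.0939
grip_force: 0.0
```

Request:
{"name": "apply_moves", "arguments": {
  "targets": [
    {"xyz": [-3.7,0.1,0],"rotation": [0,0,0.08],"jaw": 9.4},
    {"xyz": [-3.7,0.4,0],"rotation": [0,0,0.08],"jaw": 9.4},
    {"xyz": [-3.6,0.7,0],"rotation": [0,0,0.08],"jaw": 9.4},
    {"xyz": [-3.5,1.0,0],"rotation": [0,0,0.08],"jaw": 9.4},
    {"xyz": [-3.5,1.2,0],"rotation": [0,0,0.08],"jaw": 9.4}
  ]
}}

```text
t: 1.77
tool_pos: [0.4946, 0.0262, 0.2206]
eef_rot: [-0.0, 0.774, 0.633, 0.0]
ft_force: [1.3, 0.8, -0.0]
grip_width: 0.0939
grip_force: 0.0
```

Request:
{"name": "apply_moves", "arguments": {
  "targets": [
    {"xyz": [-3.3,1.5,0],"rotation": [0,0,0.08],"jaw": 9.4},
    {"xyz": [-3.2,1.8,0],"rotation": [0,0,0.08],"jaw": 9.4},
    {"xyz": [-3.1,2.1,0],"rotation": [0,0,0.08],"jaw": 9.4},
    {"xyz": [-2.9,1.6,1.1],"rotation": [0,0,0.11],"jaw": 9.4},
    {"xyz": [-2.7,1.9,1.1],"rotation": [0,0,0.11],"jaw": 9.4}
  ]
}}

```text
t: 2.18
tool_pos: [0.525, -0.1474, 0.1986]
eef_rot: [0.0, 0.899, 0.439, 0.001]
ft_force: [1.0, 0.5, -0.3]
grip_width: 0.0942
grip_force: 0.0
```

```bash
python3 plan.py '[[0.534,-0.311,0.14,20.6,10]]'
```

```text
t 2.1833 q [-0.5   0.29  0.79  1.95 -0.24  1.   -0.26]
0 [-1.2, 1.1, 0.6] 0.05
1 [-1.2, 1.1, 0.6] 0.06
2 [-1.1, 1.2, 0.6] 0.05
3 [-1.1, 1.3, 0.6] 0.06
4 [-1.0, 1.3, 0.6] 0.05
0 [-0.9, 1.4, 0.6] 0.06
1 [-0.8, 1.4, 0.6] 0.05
2 [-0.7, 1.5, 0.6] 0.06
3 [-0.7, 1.5, 0.5] 0.05
4 [-0.6, 1.5, 0.6] 0.06
end [ 0.5337 -0.3115  0.1396] 20.54
```

Request:
{"name": "apply_moves", "arguments": {
  "targets": [
    {"xyz": [-1.2,1.1,0.6],"rotation": [0,0,0.05],"jaw": 9.4},
    {"xyz": [-1.2,1.1,0.6],"rotation": [0,0,0.06],"jaw": 9.4},
    {"xyz": [-1.1,1.2,0.6],"rotation": [0,0,0.05],"jaw": 9.4},
    {"xyz": [-1.1,1.3,0.6],"rotation": [0,0,0.06],"jaw": 9.4},
    {"xyz": [-1.0,1.3,0.6],"rotation": [0,0,0.05],"jaw": 9.4}
  ]
}}

```text
t: 2.6
tool_pos: [0.5289, -0.2284, 0.168]
eef_rot: [-0.0, 0.949, 0.315, -0.0]
ft_force: [0.7, 0.2, -0.2]
grip_width: 0.0942
grip_force: 0.0
```

Request:
{"name": "apply_moves", "arguments": {
  "targets": [
    {"xyz": [-0.9,1.4,0.6],"rotation": [0,0,0.06],"jaw": 9.4},
    {"xyz": [-0.8,1.4,0.6],"rotation": [0,0,0.05],"jaw": 9.4},
    {"xyz": [-0.7,1.5,0.6],"rotation": [0,0,0.06],"jaw": 9.4},
    {"xyz": [-0.7,1.5,0.5],"rotation": [0,0,0.05],"jaw": 9.4},
    {"xyz": [-0.6,1.5,0.6],"rotation": [0,0,0.06],"jaw": 9.4}
  ]
}}

```text
t: 3.02
tool_pos: [0.5342, -0.3102, 0.139]
eef_rot: [-0.0, 0.984, 0.18, -0.0]
ft_force: [-0.3, 0.3, 0.1]
grip_width: 0.0939
grip_force: 0.0
```

```bash
python3 - <<'E'
from h import *
s=capture("side"); cv2.imwrite("pics/side1.png",cv2.resize(s[90:290,260:500],None,fx=3,fy=3))
th=np.deg2rad(20.6); o=np.array([.5231,-.3156]); u=np.array([np.cos(th),np.sin(th)]); v=np.array([-u[1],u[0]])
pts=[[*(o+a*u+b*v),z] for a,b,z in[(.1,.012,.054),(.1,-.012,.054),(.1,.012,.034)]]
print((proj("side",pts)-[260,90])*3)
E
python3 plan.py '[[0.5343,-0.3114,0.045,20.6,5]]'
```

```text
[[212.29154066 372.68759754]
 [207.22098029 357.08109565]
 [212.2211093  392.81587195]]
t 3.0667 q [-0.19  0.54  0.85  1.84 -0.48  0.98 -0.35]
0 [0.0, -0.0, 1.9] -0.0
1 [0.0, -0.0, 1.9] -0.0
2 [0.0, -0.0, 1.8] -0.0
3 [0.1, -0.1, 1.9] -0.0
4 [0.0, -0.0, 1.8] -0.01
end [ 0.5339 -0.3117  0.0452] 20.86
```

View pics/side1.png

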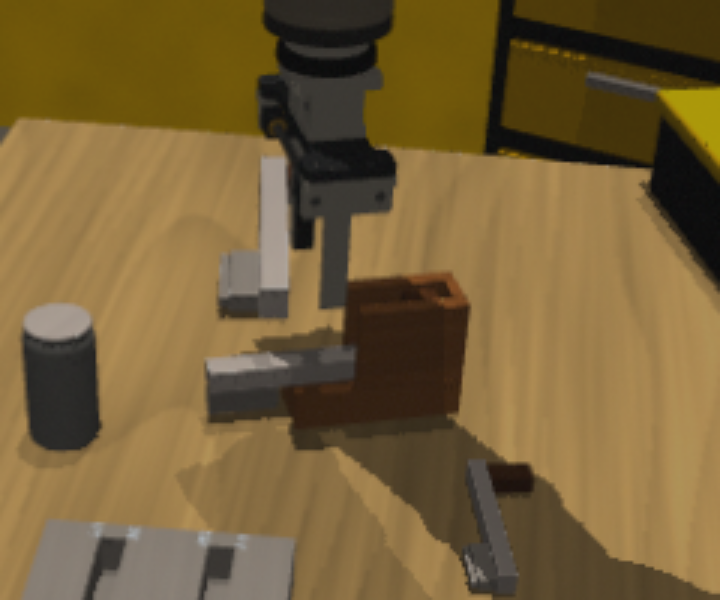

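The side view agrees: the nose corner is at crop (208,372) against (212,373) predicted, and the open fingers straddle the shank. I'll descend.

Request:
{"name": "apply_moves", "arguments": {
  "targets": [
    {"xyz": [0,0,1.9],"rotation": [0,0,0],"jaw": 9.4},
    {"xyz": [0,0,1.9],"rotation": [0,0,0],"jaw": 9.4},
    {"xyz": [0.1,0,1.9],"rotation": [0,0,0],"jaw": 9.4},
    {"xyz": [0,0.1,1.9],"rotation": [0,0,0],"jaw": 7},
    {"xyz": [0,0,1.8],"rotation": [0,0,0],"jaw": 6}
  ]
}}

```text
t: 3.48
tool_pos: [0.5354, -0.3098, 0.0442]
eef_rot: [-0.0, 0.983, 0.181, -0.0]
ft_force: [0.2, 0.5, -0.4]
grip_width: 0.0841
grip_force: 0.0
```

Request:
{"name": "apply_moves", "arguments": {
  "targets": [
    {"xyz": [0,0,0],"rotation": [0,0,0],"jaw": 3.5},
    {"xyz": [0,0,0],"rotation": [0,0,0],"jaw": 2.6},
    {"xyz": [0,0,0],"rotation": [0,0,0],"jaw": 2},
    {"xyz": [0,0,0],"rotation": [0,0,0],"jaw": 1.5},
    {"xyz": [0,0,0],"rotation": [0,0,0],"jaw": 1.5}
  ],
  "newtons": 45
}}

```text
t: 3.9
tool_pos: [0.5361, -0.3102, 0.0466]
eef_rot: [0.0, 0.983, 0.181, 0.001]
ft_force: [0.5, 0.8, -0.1]
grip_width: 0.0508
grip_force: 0.0
```

Request:
{"name": "apply_moves", "arguments": {
  "targets": [
    {"xyz": [0,0,0],"rotation": [0,0,0],"jaw": 1.5},
    {"xyz": [0,0,0],"rotation": [0,0,0],"jaw": 1.5},
    {"xyz": [0,0,0],"rotation": [0,0,0],"jaw": 1.5},
    {"xyz": [0,0,0],"rotation": [0,0,0],"jaw": 1.5},
    {"xyz": [0,0,0],"rotation": [0,0,0],"jaw": 1.5}
  ],
  "newtons": 45
}}

```text
t: 4.32
tool_pos: [0.5358, -0.3103, 0.0457]
eef_rot: [0.0, 0.984, 0.181, 0.0]
ft_force: [0.1, -1.0, 2.8]
grip_width: 0.0235
grip_force: 44.9
```

```bash
python3 -c "
from plan import *
s,p,phi,Rm=state();print(p,np.rad2deg(phi),s['grip_width'],s['grip_force'],s['ft_force'])"
```

```text
[ 0.53580337 -0.31030807  0.04574053] 20.83853642805312 0.023530429629204007 44.933218359947205 [ 0.14204959 -1.03289811  2.78705692]
```

Request:
{"name": "apply_moves", "arguments": {
  "targets": [
    {"xyz": [0,0,-1.0],"rotation": [0,0,0],"jaw": 1.5},
    {"xyz": [0,0,-1.5],"rotation": [0,0,0],"jaw": 1.5},
    {"xyz": [0,0,-2.0],"rotation": [0,0,0],"jaw": 1.5},
    {"xyz": [0,0,-2.5],"rotation": [0,0,0],"jaw": 1.5},
    {"xyz": [0,0,-2.5],"rotation": [0,0,0],"jaw": 1.5}
  ]
}}

```text
t: 4.73
tool_pos: [0.5348, -0.3101, 0.1412]
eef_rot: [-0.0, 0.984, 0.181, -0.001]
ft_force: [0.3, -0.6, -3.0]
grip_width: 0.0238
grip_force: 44.9
```

```bash
python3 - <<'E'
from plan import *
s,p,phi,Rm=state();print(p,np.rad2deg(phi),s['grip_width'],s['grip_force'],s['ft_force'],s['torque'])
i=capture("side"); cv2.imwrite("pics/side2.png",cv2.resize(i[60:260,260:500],None,fx=3,fy=3))
E
python3 plan.py '[[0.55,-0.25,0.15,40,5],[0.62,0.0,0.15,93.9,10]]'
```

```text
[ 0.53482091 -0.31014772  0.14124449] 20.810074456941553 0.023794390067417334 44.930933117866516 [ 0.33449877 -0.56691115 -2.96414723] [-0.02389797  0.02224121  0.01978733]
t 4.7833 q [-0.2   0.54  0.85  1.84 -0.48  0.99 -0.35]
0 [0.7, -1.1, -0.1] -0.07
1 [0.8, -1.0, -0.1] -0.07
2 [0.8, -0.9, -0.1] -0.07
3 [0.9, -0.9, -0.1] -0.06
4 [0.9, -0.8, -0.0] -0.07
0 [2.2, -1.5, -0.0] -0.09
1 [2.3, -1.3, -0.0] -0.09
2 [2.4, -1.0, -0.0] -0.09
3 [2.4, -0.8, -0.0] -0.1
4 [2.5, -0.6, -0.0] -0.09
0 [2.6, -0.4, -0.0] -0.1
1 [2.6, -0.1, -0.0] -0.09
2 [2.6, 0.2, -0.0] -0.1
3 [2.5, 0.4, -0.0] -0.09
4 [2.5, 0.6, -0.0] -0.1
end [ 6.199e-01 -5.000e-04  1.499e-01] 94.12
```

View pics/side2.png

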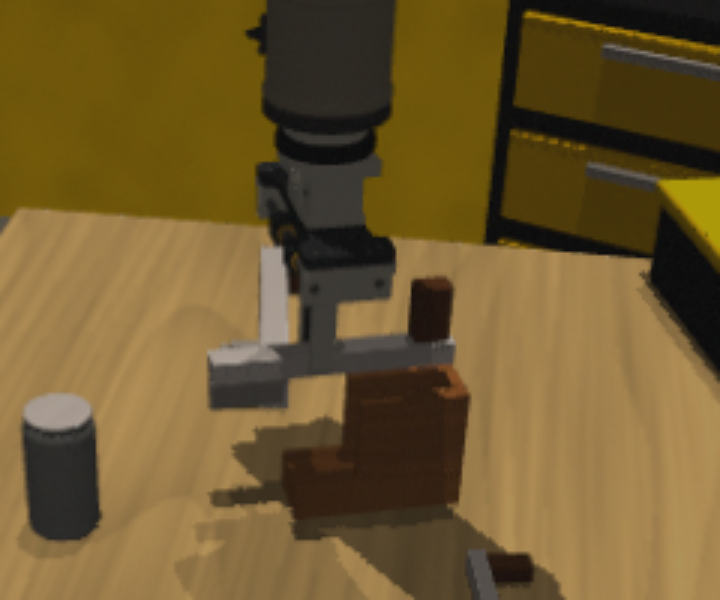

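The scraper came out level: the handle is at crop (432,310) and the shank clears the holder. I'll carry it to the plate.

Request:
{"name": "apply_moves", "arguments": {
  "targets": [
    {"xyz": [0.7,-1.1,-0.1],"rotation": [0,0,-0.07],"jaw": 1.5},
    {"xyz": [0.8,-1.0,-0.1],"rotation": [0,0,-0.07],"jaw": 1.5},
    {"xyz": [0.8,-0.9,-0.1],"rotation": [0,0,-0.07],"jaw": 1.5},
    {"xyz": [0.9,-0.9,-0.1],"rotation": [0,0,-0.06],"jaw": 1.5},
    {"xyz": [0.9,-0.8,0],"rotation": [0,0,-0.07],"jaw": 1.5}
  ]
}}

```text
t: 5.2
tool_pos: [0.5489, -0.2481, 0.1445]
eef_rot: [-0.0, 0.938, 0.346, -0.0]
ft_force: [0.4, 0.2, -2.5]
grip_width: 0.0237
grip_force: 44.9
```

Request:
{"name": "apply_moves", "arguments": {
  "targets": [
    {"xyz": [2.2,-1.5,0],"rotation": [0,0,-0.09],"jaw": 1.5},
    {"xyz": [2.3,-1.3,0],"rotation": [0,0,-0.09],"jaw": 1.5},
    {"xyz": [2.4,-1.0,0],"rotation": [0,0,-0.09],"jaw": 1.5},
    {"xyz": [2.4,-0.8,0],"rotation": [0,0,-0.1],"jaw": 1.5},
    {"xyz": [2.5,-0.6,0],"rotation": [0,0,-0.09],"jaw": 1.5}
  ]
}}

```text
t: 5.62
tool_pos: [0.5838, -0.1223, 0.1444]
eef_rot: [-0.0, 0.834, 0.552, -0.0]
ft_force: [-0.8, 0.0, -4.1]
grip_width: 0.0236
grip_force: 44.9
```

Request:
{"name": "apply_moves", "arguments": {
  "targets": [
    {"xyz": [2.6,-0.4,0],"rotation": [0,0,-0.1],"jaw": 1.5},
    {"xyz": [2.6,-0.1,0],"rotation": [0,0,-0.09],"jaw": 1.5},
    {"xyz": [2.6,0.2,0],"rotation": [0,0,-0.1],"jaw": 1.5},
    {"xyz": [2.5,0.4,0],"rotation": [0,0,-0.09],"jaw": 1.5},
    {"xyz": [2.0,0.6,0],"rotation": [0,0,-0.09],"jaw": 1.5}
  ]
}}

```text
t: 6.03
tool_pos: [0.6184, -0.0018, 0.1443]
eef_rot: [-0.0, 0.682, 0.731, -0.0]
ft_force: [1.1, 0.1, -3.0]
grip_width: 0.0236
grip_force: 44.9
```

Run:
```python
from plan import *
s,p,phi,Rm=state();print(s['t'],p,np.rad2deg(phi),s['grip_width'])
i=capture("side"); cv2.imwrite("pics/side3_raw.png",i); t=capture("top"); cv2.imwrite("pics/top3_raw.png",t)
a=cv2.resize(i[180:400,200:400],None,fx=2.7,fy=2.7,interpolation=cv2.INTER_CUBIC)
cv2.imwrite("pics/side3.png",a)
```

```text
6.0333 [ 0.61835473 -0.00178135  0.14429054] 93.92457598788654 0.023606894447034895
```

View pics/side3.png

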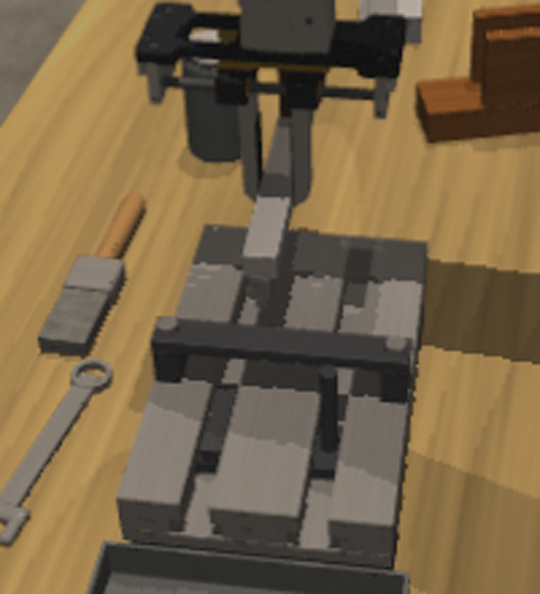

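```bash
cat > edge.py <<'E'
from m import *
TH,O=1.639,np.array([.5896,.0952])
def P2W(x,y,z):
    x,y=np.broadcast_arrays(x,y); c,s=np.cos(TH),np.sin(TH)
    return np.stack([O[0]+c*x-s*y,O[1]+s*x+c*y,np.full(x.shape,z)],-1)
def prof(img,n,pts,blur=1):
    g=cv2.cvtColor(img,cv2.COLOR_BGR2GRAY).astype(np.float32)
    p=proj(n,pts).astype(np.float32).reshape(1,-1,2)
    return cv2.remap(g,p[...,0],p[...,1],cv2.INTER_LINEAR)[0]
E
python3 - <<'E'
from edge import *
ys=np.arange(-.07,.0705,.002)
for n in("side","top"):
    im=cv2.imread(f"pics/{n}0.png")
    for X in([-.11,-.08,-.05,-.02] if n=="side" else [-.09,-.06,-.03]):
        a=np.mean([prof(im,n,P2W(X+d,ys,.072)) for d in(-.006,-.003,0,.003,.006)],0)
        g=np.gradient(a); 
        for lo,hi in((-.06,-.018),(.018,.06)):
            k=(ys>lo)&(ys<hi); 
            print(n,X,"neg",ys[k][g[k].argmin()].round(3),g[k].min().round(1),"pos",ys[k][g[k].argmax()].round(3),g[k].max().round(1),a[k].astype(int).tolist())
# nose at hover in side3_raw
im=cv2.imread("pics/side3_raw.png"); th=np.deg2rad(93.92); u=np.array([np.cos(th),np.sin(th)]); v=np.array([-u[1],u[0]])
w=np.arange(-.03,.0301,.002); 
for n in("side","top"):
  im=cv2.imread(f"pics/{n}3_raw.png")
  for b in(.05,.06,.07,.08):
    pts=np.array([[*(np.array([.6183,-.0018])+b*u+y*v),.1526] for y in w])
    print(n,b,prof(im,n,pts).astype(int).tolist())
E
```

```text
side -0.11 neg -0.05 -28.3 pos -0.032 27.2 [118, 117, 116, 106, 75, 50, 48, 49, 50, 50, 50, 50, 51, 74, 106, 115, 117, 116, 116, 117]
side -0.11 neg 0.026 -27.8 pos 0.044 27.9 [116, 117, 117, 108, 75, 52, 50, 50, 50, 50, 51, 50, 51, 76, 107, 117, 118, 119, 119, 117, 117]
side -0.08 neg -0.05 -30.9 pos -0.044 24.5 [119, 118, 117, 108, 74, 46, 41, 58, 90, 104, 106, 106, 106, 110, 114, 116, 118, 118, 117, 118]
side -0.08 neg 0.026 -28.4 pos 0.03 26.7 [117, 118, 117, 106, 72, 49, 80, 103, 106, 107, 108, 109, 109, 112, 116, 118, 118, 119, 118, 119, 118]
side -0.05 neg -0.05 -30.3 pos -0.044 30.1 [118, 117, 116, 105, 70, 44, 42, 62, 102, 114, 114, 113, 113, 115, 117, 117, 118, 117, 117, 117]
side -0.05 neg 0.026 -29.0 pos 0.03 30.2 [116, 116, 116, 107, 71, 49, 87, 109, 113, 114, 115, 115, 115, 116, 117, 118, 117, 118, 118, 118, 118]
side -0.02 neg -0.054 -0.5 pos -0.042 0.7 [63, 63, 62, 61, 61, 61, 61, 61, 62, 63, 63, 62, 62, 62, 62, 62, 62, 62, 62, 62]
side -0.02 neg 0.024 -0.7 pos 0.03 0.6 [62, 62, 62, 62, 61, 61, 61, 62, 62, 62, 62, 62, 62, 62, 62, 62, 61, 62, 62, 62, 62]
top -0.09 neg 
[... 1279 characters left out ...]
, 67, 70, 69, 69]
side 0.08 [70, 70, 70, 70, 70, 70, 71, 70, 70, 112, 136, 138, 139, 140, 140, 140, 140, 142, 142, 140, 139, 92, 56, 50, 49, 48, 52, 63, 69, 70, 70]
top 0.05 [84, 84, 84, 83, 83, 82, 82, 82, 80, 80, 80, 79, 80, 79, 78, 77, 77, 76, 75, 75, 75, 75, 74, 73, 73, 72, 71, 70, 69, 69, 69]
top 0.06 [89, 90, 90, 89, 88, 88, 88, 86, 87, 87, 86, 86, 85, 84, 84, 82, 82, 83, 82, 81, 81, 80, 80, 80, 80, 79, 78, 79, 78, 77, 76]
top 0.07 [95, 94, 94, 93, 94, 93, 91, 92, 92, 91, 91, 91, 90, 90, 90, 89, 89, 88, 88, 87, 87, 86, 86, 86, 86, 85, 84, 84, 83, 82, 82]
top 0.08 [98, 97, 97, 98, 97, 96, 96, 96, 96, 96, 95, 95, 95, 94, 94, 94, 93, 92, 92, 92, 93, 92, 91, 90, 90, 90, 90, 89, 89, 89, 87]
```

Request:
{"name": "apply_moves", "arguments": {
  "targets": [
    {"xyz": [0.2,0.5,0.5],"rotation": [0,0,0],"jaw": 1.5},
    {"xyz": [0.2,0.6,0.7],"rotation": [0,0,0],"jaw": 1.5},
    {"xyz": [0.1,0.5,0.8],"rotation": [0,0,0],"jaw": 1.5},
    {"xyz": [0,0.25,0.6],"rotation": [0,0,0],"jaw": 1.5},
    {"xyz": [0,0,0],"rotation": [0,0,0],"jaw": 1.5}
  ]
}}

```text
t: 6.55
tool_pos: [0.6363, 0.0016, 0.1164]
eef_rot: [-0.001, 0.685, 0.729, -0.001]
ft_force: [-0.6, -0.5, -3.1]
grip_width: 0.0236
grip_force: 44.9
```

```bash
cat > nose.py <<'E'
from edge import *
from plan import state
ps=[];im=None
for k in range(3):
    im=capture("side"); s,p,phi,_=state(); ps.append([*p,phi])
p=np.mean(ps,0); print(s['t'],p.round(4),np.std(ps,0).round(4),np.rad2deg(p[3]))
u=np.array([np.cos(p[3]),np.sin(p[3])]); v=np.array([-u[1],u[0]]); w=np.arange(-.03,.0301,.001)
for b in(.04,.05,.06,.07,.078):
    a=prof(im,"side",np.array([[*(p[:2]+b*u+y*v),p[2]+.0083] for y in w])); g=np.gradient(cv2.GaussianBlur(a[None],(5,1),0)[0])
    l=w<0; e=(w[l][g[l].argmax()],w[~l][g[~l].argmin()]); print(b,np.round(e,3),"centre",np.mean(e).round(4))
d=p[:2]-O; c,s_=np.cos(TH),np.sin(TH); print("tcp in plate",(c*d[0]+s_*d[1]).round(4),(-s_*d[0]+c*d[1]).round(4))
cv2.imwrite("pics/last.png",im)
E
python3 nose.py
```

```text
6.7 [6.3640e-01 1.5000e-03 1.1780e-01 1.6327e+00] [0.0001 0.     0.0005 0.0001] 93.54841733767643
0.04 [-0.012  0.011] centre -0.0005
0.05 [-0.012  0.011] centre -0.0005
0.06 [-0.012  0.012] centre 0.0
0.07 [-0.012  0.012] centre 0.0
0.078 [-0.012  0.011] centre -0.0005
tcp in plate -0.0966 -0.0403
```

Request:
{"name": "apply_moves", "arguments": {
  "targets": [
    {"xyz": [0,0,0.5],"rotation": [0,0,0],"jaw": 1.5},
    {"xyz": [0,0,0.5],"rotation": [0,0,0],"jaw": 1.5},
    {"xyz": [0,0,0.5],"rotation": [0,0,0],"jaw": 1.5},
    {"xyz": [0,0,0.5],"rotation": [0,0,0],"jaw": 1.5},
    {"xyz": [0,0,0],"rotation": [0,0,0],"jaw": 1.5}
  ]
}}

```text
t: 7.12
tool_pos: [0.636, 0.0022, 0.0972]
eef_rot: [-0.0, 0.684, 0.729, -0.001]
ft_force: [0.5, -0.1, -3.3]
grip_width: 0.0231
grip_force: 44.9
```

Force is unchanged with the keel 13 mm below the plate top, so it is in the slot.

Request:
{"name": "apply_moves", "arguments": {
  "targets": [
    {"xyz": [0,0,0.4],"rotation": [0,0,0],"jaw": 1.5},
    {"xyz": [0,0,0.4],"rotation": [0,0,0],"jaw": 1.5},
    {"xyz": [0,0,0.3],"rotation": [0,0,0],"jaw": 1.5},
    {"xyz": [0,0,0.2],"rotation": [0,0,0],"jaw": 1.5},
    {"xyz": [0,0,0],"rotation": [0,0,0],"jaw": 1.5}
  ]
}}

```text
t: 7.53
tool_pos: [0.6365, 0.0022, 0.085]
eef_rot: [-0.0, 0.685, 0.729, -0.0]
ft_force: [0.4, -0.2, -3.7]
grip_width: 0.0236
grip_force: 44.9
```

Request:
{"name": "apply_moves", "arguments": {
  "targets": [
    {"xyz": [0,0,0.1],"rotation": [0,0,0],"jaw": 1.5},
    {"xyz": [0,0,0.1],"rotation": [0,0,0],"jaw": 1.5},
    {"xyz": [0,0,0],"rotation": [0,0,0],"jaw": 1.5},
    {"xyz": [0,0,0],"rotation": [0,0,0],"jaw": 1.5},
    {"xyz": [0,0,0],"rotation": [0,0,0],"jaw": 1.5}
  ]
}}

```text
t: 7.95
tool_pos: [0.6368, 0.0021, 0.0837]
eef_rot: [0.0, 0.685, 0.729, 0.0]
ft_force: [-1.4, -0.6, 1.2]
grip_width: 0.0236
grip_force: 44.9
```

Request:
{"name": "apply_moves", "arguments": {
  "targets": [
    {"xyz": [0,0,0],"rotation": [0,0,0],"jaw": 3},
    {"xyz": [0,0,0],"rotation": [0,0,0],"jaw": 5},
    {"xyz": [0,0,0],"rotation": [0,0,0],"jaw": 6},
    {"xyz": [0,0,0],"rotation": [0,0,0],"jaw": 6},
    {"xyz": [0,0,0],"rotation": [0,0,0],"jaw": 6}
  ]
}}

```text
t: 8.37
tool_pos: [0.6367, 0.0022, 0.0835]
eef_rot: [0.0, 0.684, 0.729, 0.0]
ft_force: [-0.3, -0.8, 0.5]
grip_width: 0.0533
grip_force: 0.0
```

Request:
{"name": "apply_moves", "arguments": {
  "targets": [
    {"xyz": [0,0,-1],"rotation": [0,0,0],"jaw": 6},
    {"xyz": [0,0,-2],"rotation": [0,0,0],"jaw": 6},
    {"xyz": [0,0,-2],"rotation": [0,0,0],"jaw": 6},
    {"xyz": [0,0,-2],"rotation": [0,0,0],"jaw": 6},
    {"xyz": [0,0,-1.5],"rotation": [0,0,0],"jaw": 6}
  ]
}}

```text
t: 8.78
tool_pos: [0.6372, 0.0019, 0.1709]
eef_rot: [0.001, 0.685, 0.729, 0.001]
ft_force: [0.3, -0.2, 0.5]
grip_width: 0.0598
grip_force: 0.0
```

Request:
{"name": "apply_moves", "arguments": {
  "targets": [
    {"xyz": [-1.5,0,0],"rotation": [0,0,0],"jaw": 6},
    {"xyz": [-2,0,0],"rotation": [0,0,0],"jaw": 6},
    {"xyz": [-2.5,0,0],"rotation": [0,0,0],"jaw": 6},
    {"xyz": [-2,0,0],"rotation": [0,0,0],"jaw": 6},
    {"xyz": [-1.2,0,0],"rotation": [0,0,0],"jaw": 6}
  ]
}}

```text
t: 9.2
tool_pos: [0.6424, -0.0923, 0.1695]
eef_rot: [0.001, 0.685, 0.728, -0.0]
ft_force: [-0.2, -0.4, -0.0]
grip_width: 0.0603
grip_force: 0.0
```

Run:
```python
from plan import *
s,p,phi,Rm=state();print(s['t'],p,np.rad2deg(phi),s['grip_width'])
i=capture("side"); cv2.imwrite("pics/side4_raw.png",i)
cv2.imwrite("pics/side4.png",cv2.resize(i[160:390,220:410],None,fx=2.6,fy=2.6,interpolation=cv2.INTER_CUBIC))
```

```text
9.2 [ 0.64240895 -0.09231322  0.16945925] 93.48603530095612 0.060304628322636535
```

View pics/side4.png

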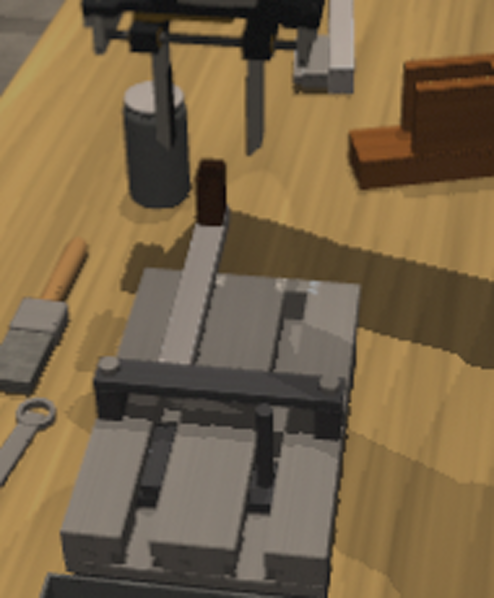

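The scraper lies in the far slot with its shank on the plate and its handle at crop (211,190), between the fingers. I'll lower and grip the handle.

Request:
{"name": "apply_moves", "arguments": {
  "targets": [
    {"xyz": [0,0,1.2],"rotation": [0,0,0],"jaw": 6},
    {"xyz": [0,0,1.5],"rotation": [0,0,0],"jaw": 6},
    {"xyz": [0,0,1.5],"rotation": [0,0,0],"jaw": 6},
    {"xyz": [0,0,1.5],"rotation": [0,0,0],"jaw": 5},
    {"xyz": [0,0,0],"rotation": [0,0,0],"jaw": 4}
  ]
}}

```text
t: 9.67
tool_pos: [0.6408, -0.0876, 0.1081]
eef_rot: [-0.002, 0.684, 0.73, -0.001]
ft_force: [-1.1, -0.4, 0.6]
grip_width: 0.0497
grip_force: 0.0
```

Request:
{"name": "apply_moves", "arguments": {
  "targets": [
    {"xyz": [0,0,0],"rotation": [0,0,0],"jaw": 3},
    {"xyz": [0,0,0],"rotation": [0,0,0],"jaw": 2},
    {"xyz": [0,0,0],"rotation": [0,0,0],"jaw": 1.5},
    {"xyz": [0,0,0],"rotation": [0,0,0],"jaw": 1.5},
    {"xyz": [0,0,0],"rotation": [0,0,0],"jaw": 1.5}
  ],
  "newtons": 35
}}

```text
t: 10.08
tool_pos: [0.6429, -0.0896, 0.1122]
eef_rot: [0.0, 0.684, 0.729, 0.0]
ft_force: [-0.6, 0.5, 3.6]
grip_width: 0.022
grip_force: 35.0
```

Request:
{"name": "apply_moves", "arguments": {
  "targets": [
    {"xyz": [0,0,0],"rotation": [0,0,0],"jaw": 1.5},
    {"xyz": [0,0,0],"rotation": [0,0,0],"jaw": 1.5},
    {"xyz": [0,0,0],"rotation": [0,0,0],"jaw": 1.5},
    {"xyz": [0,0,0],"rotation": [0,0,0],"jaw": 1.5},
    {"xyz": [0,0,0],"rotation": [0,0,0],"jaw": 1.5}
  ]
}}

```text
t: 10.5
tool_pos: [0.6429, -0.0896, 0.1121]
eef_rot: [0.0, 0.685, 0.729, 0.0]
ft_force: [-0.2, 0.2, 5.9]
grip_width: 0.022
grip_force: 35.0
```

```bash
python3 nose.py | grep -v centre; python3 -c "
from plan import *
s=get_obs();print(s['ft_force'],s['torque'],s['joints'].round(2))"
```

```text
10.65 [ 0.6429 -0.0896  0.1122  1.6337] [0. 0. 0. 0.] 93.60278787953831
tcp in plate -0.188 -0.0406
[-0.78150414  1.06839421  7.29645083] [0.30363362 0.33456772 0.01048651] [-0.33  0.53  0.5   1.78 -0.31  0.91  0.37]
```

Request:
{"name": "apply_moves", "arguments": {
  "targets": [
    {"xyz": [0.4,0,-0.05],"rotation": [0,0,0],"jaw": 1.5},
    {"xyz": [0.8,0,0],"rotation": [0,0,0],"jaw": 1.5},
    {"xyz": [0.8,0,0],"rotation": [0,0,0],"jaw": 1.5},
    {"xyz": [0.8,0,0],"rotation": [0,0,0],"jaw": 1.5},
    {"xyz": [0.8,-0.02,0],"rotation": [0,0,0],"jaw": 1.5}
  ]
}}

```text
t: 11.07
tool_pos: [0.6402, -0.0532, 0.1123]
eef_rot: [0.0, 0.684, 0.729, 0.0]
ft_force: [0.0, -5.5, 7.0]
grip_width: 0.0218
grip_force: 35.0
```

Request:
{"name": "apply_moves", "arguments": {
  "targets": [
    {"xyz": [0.7,0,0],"rotation": [0,0,0],"jaw": 1.5},
    {"xyz": [0.7,0,0],"rotation": [0,0,0],"jaw": 1.5},
    {"xyz": [0.7,0,0],"rotation": [0,0,0],"jaw": 1.5},
    {"xyz": [0.7,-0.02,0],"rotation": [0,0,0],"jaw": 1.5},
    {"xyz": [0.7,0,0],"rotation": [0,0,0],"jaw": 1.5}
  ]
}}

```text
t: 11.48
tool_pos: [0.6378, -0.0186, 0.1123]
eef_rot: [0.001, 0.685, 0.729, -0.0]
ft_force: [0.3, -7.3, 4.2]
grip_width: 0.0217
grip_force: 35.0
```

```bash
python3 nose.py | grep -v centre
```

```text
11.6333 [ 0.6378 -0.0171  0.1123  1.6351] [0.     0.     0.     0.0001] 93.68605713919796
tcp in plate -0.1153 -0.0404
```

Forces are small, lateral position is steady and the nose is at about x = +65. I'll continue.

Request:
{"name": "apply_moves", "arguments": {
  "targets": [
    {"xyz": [0.7,0,0],"rotation": [0,0,0],"jaw": 1.5},
    {"xyz": [0.7,0,0],"rotation": [0,0,0],"jaw": 1.5},
    {"xyz": [0.7,0,0],"rotation": [0,0,0],"jaw": 1.5},
    {"xyz": [0.7,0,0],"rotation": [0,0,0],"jaw": 1.5},
    {"xyz": [0.7,0,0],"rotation": [0,0,0],"jaw": 1.5}
  ]
}}

```text
t: 12.05
tool_pos: [0.6355, 0.0162, 0.1123]
eef_rot: [0.001, 0.685, 0.729, -0.0]
ft_force: [0.5, -8.3, 5.1]
grip_width: 0.0217
grip_force: 35.0
```

Request:
{"name": "apply_moves", "arguments": {
  "targets": [
    {"xyz": [0.7,0,0],"rotation": [0,0,0],"jaw": 1.5},
    {"xyz": [0.7,0,0],"rotation": [0,0,0],"jaw": 1.5},
    {"xyz": [0.7,0,0],"rotation": [0,0,0],"jaw": 1.5},
    {"xyz": [0.7,0,0],"rotation": [0,0,0],"jaw": 1.5},
    {"xyz": [0.7,0,0],"rotation": [0,0,0],"jaw": 1.5}
  ]
}}

```text
t: 12.47
tool_pos: [0.6333, 0.0508, 0.1123]
eef_rot: [0.001, 0.685, 0.729, -0.0]
ft_force: [0.1, -6.3, 5.7]
grip_width: 0.0219
grip_force: 35.0
```

```bash
python3 nose.py | grep -v centre; python3 -c "
import cv2;i=cv2.imread('pics/last.png');cv2.imwrite('pics/side5.png',cv2.resize(i[230:480,190:400],None,fx=2.4,fy=2.4))"
```

```text
12.6167 [0.6333 0.0527 0.1123 1.635 ] [0.     0.     0.     0.0002] 93.6809034038068
tcp in plate -0.0453 -0.0407
```

View pics/side5.png

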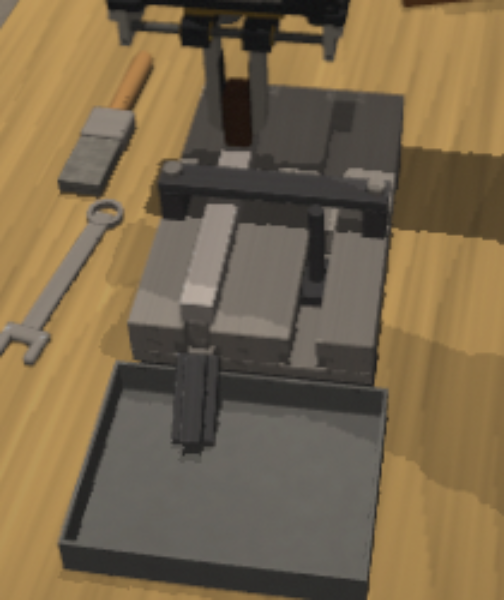

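The scrap is out past the end and tilted into the tray (crop 195,400), with its rear maybe on the tray wall. I'll push another 15 mm.

Request:
{"name": "apply_moves", "arguments": {
  "targets": [
    {"xyz": [0.5,0,0],"rotation": [0,0,0],"jaw": 1.5},
    {"xyz": [0.5,0,0],"rotation": [0,0,0],"jaw": 1.5},
    {"xyz": [0.5,0,0],"rotation": [0,0,0],"jaw": 1.5},
    {"xyz": [0,0,0],"rotation": [0,0,0],"jaw": 1.5},
    {"xyz": [0,0,0],"rotation": [0,0,0],"jaw": 1.5}
  ]
}}

```text
t: 13.03
tool_pos: [0.6324, 0.0671, 0.1123]
eef_rot: [0.0, 0.684, 0.729, 0.0]
ft_force: [0.2, -2.4, 6.1]
grip_width: 0.022
grip_force: 35.0
```

```bash
python3 nose.py | grep -v centre; python3 -c "
import cv2;i=cv2.imread('pics/last.png');cv2.imwrite('pics/side6.png',cv2.resize(i[230:480,190:400],None,fx=2.4,fy=2.4))"
```

```text
13.1833 [0.6323 0.0671 0.1123 1.6344] [0. 0. 0. 0.] 93.64615945637432
tcp in plate -0.0309 -0.0407
```

View pics/side6.png

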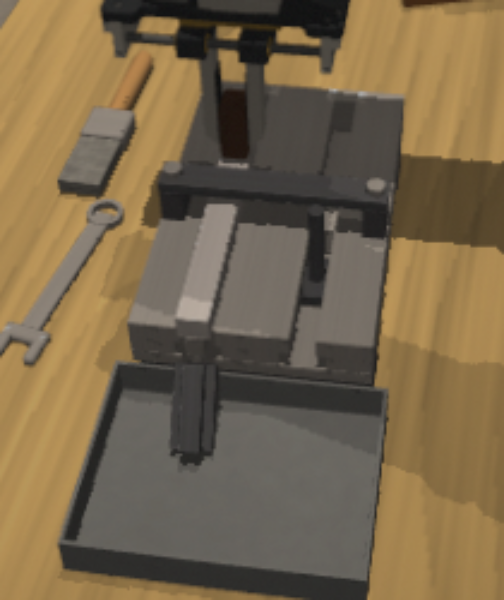

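Run:
```python
from edge import *
px=lambda x,y:(190+x/2.4,230+y/2.4)
def toP(w): d=w[:,:2]-O; c,s=np.cos(TH),np.sin(TH); return np.c_[c*d[:,0]+s*d[:,1],-s*d[:,0]+c*d[:,1]].round(3)
print("front top ridge (188,450), z 3..30:",[toP(plane("side",[px(188,450)],z))[0].tolist() for z in(.003,.015,.027,.04)])
print("rear top ridge (197,363):",[toP(plane("side",[px(197,363)],z))[0].tolist() for z in(.003,.027,.04,.055,.066)])
print("wall far top edge (125,366)",toP(plane("side",[px(125,366)],.032)))
```

```text
front top ridge (188,450), z 3..30: [[0.194, -0.041], [0.202, -0.038], [0.21, -0.036], [0.219, -0.033]]
rear top ridge (197,363): [[0.117, -0.05], [0.135, -0.044], [0.146, -0.042], [0.157, -0.038], [0.166, -0.036]]
wall far top edge (125,366) [[ 0.149 -0.095]]
```

The scrap is out and in the tray, but its rear leans on the wall. Another 13 mm is safe for the fingers, since the strap starts at +10.

Request:
{"name": "apply_moves", "arguments": {
  "targets": [
    {"xyz": [0.4,0,0],"rotation": [0,0,0],"jaw": 1.5},
    {"xyz": [0.4,0,0],"rotation": [0,0,0],"jaw": 1.5},
    {"xyz": [0.3,0,0],"rotation": [0,0,0],"jaw": 1.5},
    {"xyz": [0.2,0,0],"rotation": [0,0,0],"jaw": 1.5},
    {"xyz": [0,0,0],"rotation": [0,0,0],"jaw": 1.5}
  ]
}}

```text
t: 13.6
tool_pos: [0.6316, 0.0794, 0.1123]
eef_rot: [0.0, 0.684, 0.729, -0.0]
ft_force: [1.3, -5.0, 6.1]
grip_width: 0.0215
grip_force: 35.0
```

```bash
python3 nose.py | grep -v centre; python3 -c "
import cv2;i=cv2.imread('pics/last.png');cv2.imwrite('pics/side7.png',cv2.resize(i[230:480,190:400],None,fx=2.4,fy=2.4))"
```

```text
13.75 [0.6315 0.0794 0.1123 1.6339] [0. 0. 0. 0.] 93.61679069218563
tcp in plate -0.0186 -0.0408
```

View pics/side7.png

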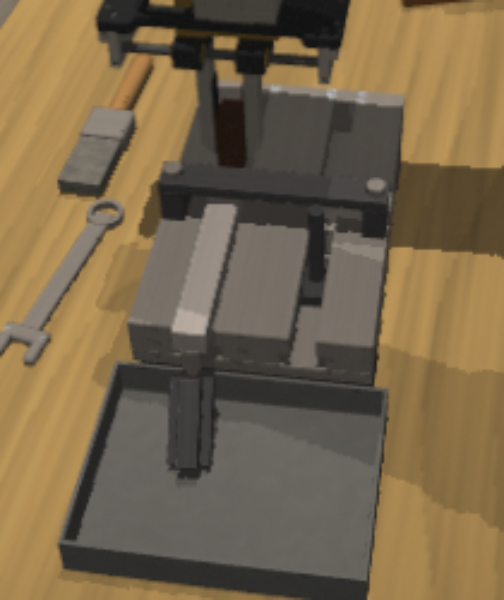

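The scrap slid further in: its centre is well inside the tray and low, front on the floor, at most resting on the wall. I'll back off a few mm to unload, let go and retreat.

Request:
{"name": "apply_moves", "arguments": {
  "targets": [
    {"xyz": [-0.5,0,0],"rotation": [0,0,0],"jaw": 1.5},
    {"xyz": [-0.5,0,0],"rotation": [0,0,0],"jaw": 1.5},
    {"xyz": [0,0,0],"rotation": [0,0,0],"jaw": 3},
    {"xyz": [0,0,0],"rotation": [0,0,0],"jaw": 5},
    {"xyz": [0,0,0],"rotation": [0,0,0],"jaw": 6}
  ]
}}

```text
t: 14.17
tool_pos: [0.6317, 0.0699, 0.1117]
eef_rot: [-0.0, 0.684, 0.729, -0.0]
ft_force: [-0.3, 0.4, 0.3]
grip_width: 0.0386
grip_force: 0.0
```

Request:
{"name": "apply_moves", "arguments": {
  "targets": [
    {"xyz": [0,0,0],"rotation": [0,0,0],"jaw": 6},
    {"xyz": [0,0,0],"rotation": [0,0,0],"jaw": 6},
    {"xyz": [0,0,-1],"rotation": [0,0,0],"jaw": 6},
    {"xyz": [0,0,-2],"rotation": [0,0,0],"jaw": 6},
    {"xyz": [0,0,-2],"rotation": [0,0,0],"jaw": 6}
  ]
}}

```text
t: 14.58
tool_pos: [0.6317, 0.0689, 0.1627]
eef_rot: [-0.0, 0.685, 0.729, -0.001]
ft_force: [0.7, 0.5, -0.1]
grip_width: 0.0599
grip_force: 0.0
```

Request:
{"name": "apply_moves", "arguments": {
  "targets": [
    {"xyz": [0,0,-2.5],"rotation": [0,0,0],"jaw": 6},
    {"xyz": [0,0,-2.5],"rotation": [0,0,0],"jaw": 6},
    {"xyz": [0,0,-2],"rotation": [0,0,0],"jaw": 6},
    {"xyz": [0,0,0],"rotation": [0,0,0],"jaw": 6},
    {"xyz": [0,0,0],"rotation": [0,0,0],"jaw": 6}
  ]
}}

```text
t: 15.0
tool_pos: [0.6326, 0.0691, 0.2336]
eef_rot: [0.001, 0.685, 0.729, 0.001]
ft_force: [-0.6, 0.4, -0.7]
grip_width: 0.06
grip_force: 0.0
```

Run:
```python
from h import *
i=capture("side"); t=capture("top")
a=cv2.resize(i[190:480,190:400],None,fx=2,fy=2); b=cv2.resize(t[190:310,110:310],None,fx=1.85,fy=1.85)
o=np.zeros((580,800,3),np.uint8); o[:a.shape[0],:420]=a; o[:b.shape[0],425:425+b.shape[1]]=b
cv2.imwrite("pics/fin.png",o); print(get_obs()["tool_pos"],get_obs()["t"])
```

```text
[0.63167657 0.06912912 0.2316143 ] 15.1
```

View pics/fin.png

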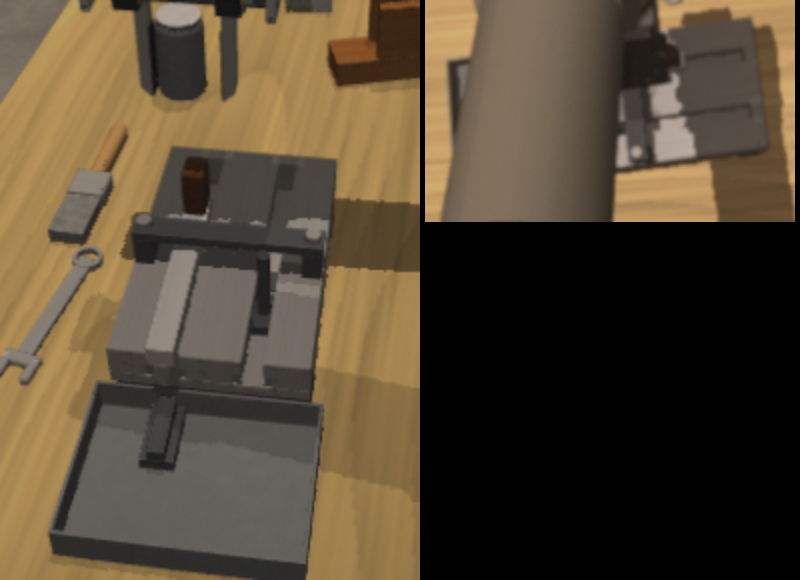

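The scrap now lies flat in the tray (crop 163,430). The scraper sits in the slot with its handle at (195,185), released, and the bolt and bystanders are untouched. I'll hand in.

```bash
python3 -c "
from plant import close_job
print(close_job())"
```

```text
the job is handed in; nothing more can be done
None
```

I handed the job in at about 15 s of the 53 s allowed: the last pictures show the scrap flat in the tray, the scraper let go and sitting in the slot, and the bolt and bench items apparently undisturbed; the hand-in gave no verdict.

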